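Shake the caught seat rings out of the upturned tin

ROBOT

A 7-joint arm with a two-finger parallel gripper is mounted at the origin on a cart in front of the work surface, level with it; the furniture and walls round the work are solid. World frame = base frame: x ahead of the robot, y to its left, z up, the work surface at z = 0. Lengths are in m, angles in rad, forces in N, time in s.
With the tool pointing down it reaches from about 0.35 to 0.9 m from the base axis. Payload 8.1 kg.
Tool frame: the origin (TCP) lies midway between the tips of the shut fingers; the grasp point (between the pads) lies 19 mm behind it; z points along the fingers, y is the line along which they close (so a half turn about z gives the same grasp; the last joint's range is limited). The gripper opens to 85 mm and grips with 20 to 120 N. Pads are 22 mm wide; open, the fingers measure 114 mm over their backs; the gripper's body (76 mm by 85 mm) begins 54 mm behind the grasp point. The pads swing forward as they close: fully open they stand 13 mm farther back than shut.
Start: joints at [1.155, 0.434, 0.025, 1.573, -0.012, 1.134, -0.075], TCP at [0.192, -0.595, 0.231] pointing down, gripper open.
Joint ranges: [-2.62, 2.62], [-0.44, 2.09], [-1.27, 1.32], [0.08, 2.57], [-1.32, 4.46], [0.12, 2], [-2.74, 2.74]. Speed limits (rad/s): [2.22, 2.22, 3.01, 3.01, 3.14, 3.14, 3.14].

INTERFACE

Orientations are given as [roll, pitch, yaw] about the fixed x, y, z axes, in that order (R = Rz(yaw) Ry(pitch) Rx(roll)).
In Python, from cell import env, fingers, snapshot, camera_model, current_time_s, current_qpos, current_joint_velocities, current_tau, current_ee_pos, current_eef_rot, current_contact_force, current_torque, current_grip_width, current_grip_force gives the robot as it stands. Calls block until the motion is done:
- env.movep(position, orientation): joint-space move of the TCP to a pose.
- env.movel(position, max_speed=0.15, rot=None): straight line of the TCP; rot=None keeps the orientation; max_speed is the mean speed in m/s.
- env.goto_joints(angles): joint-space move.
- fingers.grip(opening): finger opening in m; the grip force is fixed at half the most; returns when the fingers have stopped.
- env.sleep(seconds).
- env.ik(position, orientation): joint angles nearest the present ones, or None.
- snapshot(name): name is "scene" or "top" or "wrist"; returns (picture, depth): 480x640x3 uint8, blue, green, red; 480x640 float32, m along the optical axis (not along the pixel's ray), 0 where there is no reading.
- camera_model(name): a dict with "intrinsics" (3x3 intrinsics, pixels), "eye" and "attitude" of the camera in the world; the wrist camera has in their place "tool_from_camera" (4x4, takes a point from camera to tool coordinates, whose origin is the TCP and whose axes are the flange's). Camera axes: x right, y down, z forward; pixel columns grow to the right and rows downward; lengths in m; the calibration is good to about 2 mm. A picture is of the moment at which its call begins: read the wrist's pose just before it. camera_model takes no time and is no camera call.
A pose or a line that the arm cannot do raises env.MotionError and nothing moves.
- env.close_job(): hands the job in; it is judged then, once.
Readings, each from a call of its own:
- current_time_s(): time.
- current_qpos(): joint angles.
- current_joint_velocities(): joint speeds.
- current_tau(): joint torques, N m.
- current_ee_pos(): TCP position.
- current_eef_rot(): TCP orientation.
- current_contact_force(): force on the tool from outside, world axes, zero at the start.
- current_torque(): the same for the moment, N m.
- current_grip_width(): finger opening in m.
- current_grip_force(): force on a finger pad.
Only numpy, scipy, OpenCV 4.12 (cv2) and the standard library are available. Lean on these libraries where they do the work, as an engineer would, in place of code of your own. Each camera call takes 0.05 s, during which the arm holds its last target. There are 200 camera calls.

TASK

Two valve seat rings are caught on the inturned lips inside the longer of the two upturned steel boxes. Lift that box level without jolting it, carry it over the blue tray and, keeping it level, shake it to and fro along its length until its weight stops dropping, which shows that both rings have fallen into the tray. Then set the empty box down again, mouth down, where it stood, and leave the tray where it is.

Things in the scene. Friction and masses are not known exactly. Their poses are not given: they have to be found in the camera images.
- long_box: Sheet-steel box standing mouth down, 142 (its x) x 58 (y) x 56 mm high, walls 3, about 0.3 kg; grip across the 58 mm at mid-length. Origin: centre of the mouth, on the bench; z up to the closed side. Inside the mouth each short end has a smooth flat lip, 4 thick, turned 32 mm inward; between the lips it is open, 72 x 52 mm. The other, empty box is only 98 mm long.
- tray: Blue plastic tray, open on top, 150 mm (its x) by 210 mm (its y), 62 mm high, walls 3 mm, floor 3 mm thick, loose on the bench, 0.5 kg. Origin: centre of its underside, z up.
- ring_a: Turned steel ring, 44 mm across, 15 thick, about 0.14 kg, lying unseen on the lip at the box's +x end, against the end wall. Origin: centre of its underside, z its axis. It stays in a smooth carry (under 2 m/s2), but slides 9 mm inward and drops through the opening when the box is shaken along its x at over 4 m/s2: strokes of 40 to 50 mm, 3 or more to and fro a second, often several.
- ring_b: Turned steel ring, 48 mm across, 10 thick, about 0.12 kg, lying unseen on the lip at the box's -x end, against the end wall; it slides and drops like the other, after 7 mm. Origin: centre of its underside, z its axis. The masses of box and rings vary by a fifth from start to start.

How it is judged:
By the outcome, as a careful person would: the job done as asked, in the order asked, and still so for the second after the job is handed in, with the robot touching nothing.
It also fails if it takes over 53 s, if anything falls off the work surface, if the arm or the gripper's body presses on something with over 40 N, if the wrist force passes 120 N, or if a joint passes its speed limit or range.

## Working session

There is one attempt and no reset: what is moved stays moved. The work goes in short steps, each a Python script; the robot and the scene stay as the last script left them, time stands still between calls to the robot, and variables do not carry over. Pictures are saved under pics/ and viewed, at most 10 in all, crops included, and the job is handed in when it is done.

```bash
ls; mkdir -p pics; python3 - <<'E'
from cell import *
import cv2,numpy as np
for n in("scene","top"):
    p,d=snapshot(n);cv2.imwrite(f"pics/{n}0.png",p);np.save(f"pics/{n}0.npy",d);print(n,camera_model(n),(d>0).mean())
print(current_time_s(),current_ee_pos(),current_eef_rot(),current_contact_force(),current_grip_width())
E
```

```text
pics
scene {'intrinsics': array([[561.38571913,   0.        , 318.95538274],
       [  0.        , 561.38571913, 233.84029361],
       [  0.        ,   0.        ,   1.        ]]), 'eye': array([-0.07221713,  0.3960461 ,  0.65094582]), 'attitude': array([-2.27803128e+00, -1.61944610e-04, -2.24555516e+00])} 0.9871028645833333
top {'intrinsics': array([[611.16504557,   0.        , 319.46192728],
       [  0.        , 611.16504557, 234.48976186],
       [  0.        ,   0.        ,   1.        ]]), 'eye': array([ 0.36169417, -0.06015835,  1.1839315 ]), 'attitude': array([-3.0254054 ,  0.01057404, -1.57822793])} 0.9960904947916667
0.1 [ 0.19216213 -0.59426224  0.23059724] [-3.14016281e+00  9.94716588e-05  3.12724236e-01] [-0.6313514  -0.07477835 -0.65035084] 0.0855909483004536
```

View pics/top0.png

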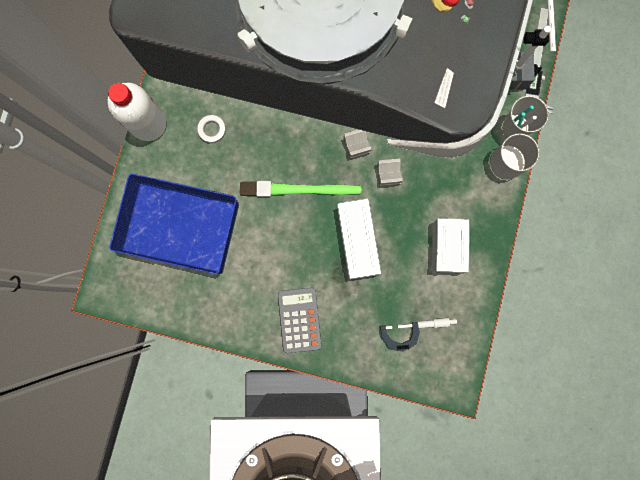

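View pics/scene0.png

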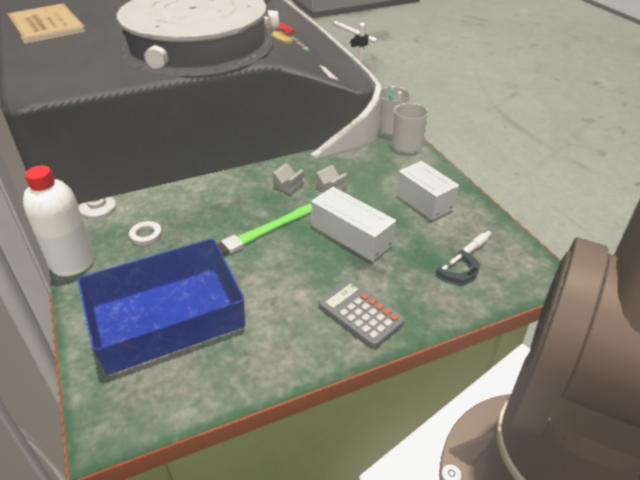

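The top view shows the long box at about (358,240), the short one at (453,246) and the tray at (175,225). I'll measure the long box and the tray.

```bash
cat >h.py <<'E'
from cell import *
import cv2,numpy as np
from scipy.spatial.transform import Rotation as R
def cloud(n,d):
    m=camera_model(n);K=m["intrinsics"];v,u=np.mgrid[:480,:640]
    p=np.stack([(u-K[0,2])/K[0,0]*d,(v-K[1,2])/K[1,1]*d,d],-1)
    return p@R.from_euler("xyz",m["attitude"]).as_matrix().T+m["eye"]
def rect(P,mask):
    mask=cv2.morphologyEx(mask.astype(np.uint8),cv2.MORPH_OPEN,np.ones((3,3)))
    n,l,s,c=cv2.connectedComponentsWithStats(mask)
    for i in range(1,n):
        if s[i,4]>300:
            q=P[l==i];r=cv2.minAreaRect((q[:,:2]*1000).astype(np.float32))
            b=cv2.boxPoints(r);e=max((b[1]-b[0],b[2]-b[1]),key=np.linalg.norm)
            print(c[i].round(),"ctr",np.round(r[0],1),"size",np.round(r[1],1),"long-axis yaw",round(float(np.arctan2(e[1],e[0])),3),"z",np.median(q[:,2]).round(4),s[i,4])
E
python3 - <<'E'
from h import *
for n in("top","scene"):
    p=cv2.imread(f"pics/{n}0.png");P=cloud(n,np.load(f"pics/{n}0.npy"))
    z=P[...,2];hsv=cv2.cvtColor(p,cv2.COLOR_BGR2HSV)
    inb=(P[...,0]<.6)&(P[...,0]>.15)
    print(n,"boxes");rect(P,(z>.05)&(z<.063)&(hsv[...,1]<60)&inb)
    print("tray");rect(P,(hsv[...,0]>105)&(hsv[...,0]<130)&(hsv[...,1]>120)&inb)
    print("rim");rect(P,cv2.dilate(((hsv[...,0]>105)&(hsv[...,0]<130)&(hsv[...,1]>120)&inb&(z>.055)).astype(np.uint8),np.ones((3,3)))*(z>.055))
    print("bench z",np.median(z[(hsv[...,0]>40)&(hsv[...,0]<80)&inb]))
E
```

```text
top boxes
[359. 238.] ctr [ 486.6 -122.1] size [142.5  58.4] long-axis yaw 0.15 z 0.0558 2354
[453. 245.] ctr [ 472.2 -295.5] size [59.2 98. ] long-axis yaw -0.047 z 0.0556 1665
tray
[175. 225.] ctr [490.4 123.3] size [420.6 154.9] long-axis yaw 1.312 z 0.0036 8822
rim
bench z -0.0019788615742367677
scene boxes
[428. 179.] ctr [ 470.  -294.8] size [ 62.  100.8] long-axis yaw -0.078 z 0.0568 1116
[353. 212.] ctr [ 485.1 -121.2] size [144.5  62.1] long-axis yaw 0.153 z 0.0569 1935
tray
[161. 306.] ctr [516.2 223.2] size [202.5 155.4] long-axis yaw 1.329 z 0.0089 11381
rim
[167. 255.] ctr [249.5 249.4] size [165.  687.6] long-axis yaw -0.192 z 0.0602 571
[161. 328.] ctr [219.2 360.6] size [194.5 554. ] long-axis yaw -0.459 z 0.0604 726
bench z 0.0010897062147364744
```

```bash
python3 - <<'E'
from h import *
for n in("top","scene"):
    p=cv2.imread(f"pics/{n}0.png");P=cloud(n,np.load(f"pics/{n}0.npy"));z=P[...,2];hsv=cv2.cvtColor(p,cv2.COLOR_BGR2HSV)
    m=(hsv[...,0]>105)&(hsv[...,0]<130)&(hsv[...,1]>120)&(P[...,1]>.1)&(P[...,1]<.45)&(P[...,0]>.3)&(P[...,0]<.7)
    rect(P,m&(z<.012)); rect(P,m)
bx=np.array([.486,-.1217])
for yaw0 in(.15,.15+np.pi,.15-np.pi):
    for yt in (1.312,1.312-np.pi):
        q0=env.ik([*bx,.15],[np.pi,0,yaw0]);q1=env.ik([.51,.223,.10],[np.pi,0,yt+0*yaw0]);print(yaw0,yt,None if q0 is None else np.round(q0,2),None if q1 is None else np.round(q1,2))
E
```

```text
[178. 226.] ctr [518.1 227.6] size [192.8 139.2] long-axis yaw 1.345 z 0.0027 6832
[174. 224.] ctr [517.2 223.1] size [211.1 150.4] long-axis yaw 1.344 z 0.0037 9019
[158. 304.] ctr [540.8 217. ] size [198.8  94.3] long-axis yaw 1.347 z 0.0036 5814
[158. 305.] ctr [516.2 223.2] size [202.5 155.4] long-axis yaw 1.329 z 0.011 12039
0.15 1.312 [ 0.37  0.35 -0.3   1.95  0.13  0.86 -1.41] [ 0.18  0.71 -1.03  1.83  0.71  1.03 -1.41]
0.15 -1.829592653589793 [ 0.37  0.35 -0.3   1.95  0.13  0.86 -1.41] [ 0.2   0.72 -1.07  1.83  0.74  1.05  1.71]
3.291592653589793 1.312 [ 0.72  0.44 -0.76  1.93  0.37  0.93  1.49] [ 0.18  0.71 -1.03  1.83  0.71  1.03 -1.41]
3.291592653589793 -1.829592653589793 [ 0.72  0.44 -0.76  1.93  0.37  0.93  1.49] [ 0.2   0.72 -1.07  1.83  0.74  1.05  1.71]
-2.991592653589793 1.312 [ 0.72  0.44 -0.76  1.93  0.37  0.93  1.49] [ 0.18  0.71 -1.03  1.83  0.71  1.03 -1.41]
-2.991592653589793 -1.829592653589793 [ 0.72  0.44 -0.76  1.93  0.37  0.93  1.49] [ 0.2   0.72 -1.07  1.83  0.74  1.05  1.71]
```

```bash
cat >>h.py <<'E'
def wcloud(d):
    m=camera_model("wrist");K=m["intrinsics"];v,u=np.mgrid[:480,:640]
    T=np.eye(4);T[:3,:3]=R.from_euler("xyz",current_eef_rot()).as_matrix();T[:3,3]=current_ee_pos();T=T@m["tool_from_camera"]
    p=np.stack([(u-K[0,2])/K[0,0]*d,(v-K[1,2])/K[1,1]*d,d],-1);return p@T[:3,:3].T+T[:3,3]
E
python3 - <<'E'
from h import *
env.movep([.486,-.1217,.16],[np.pi,0,.15]);print(current_time_s(),current_ee_pos(),current_eef_rot())
p,d=snapshot("wrist");P=wcloud(d);cv2.imwrite("pics/w1.png",p)
z=P[...,2];rect(P,(z>.047)&(z<.066)&(d>0)); print(current_contact_force())
E
```

```text
2.125 [ 0.48598594 -0.12278471  0.16007154] [ 3.14113249e+00 -5.61697031e-05  1.48510909e-01]
[549.  31.] ctr [ 647.3 -257.5] size [117.9   9.9] long-axis yaw 1.416 z 0.0572 2185
[  5. 121.] ctr [530.1 111.9] size [ 8.7 73.4] long-axis yaw -0.129 z 0.0514 937
[321. 233.] ctr [ 486.4 -123.5] size [141.   58.2] long-axis yaw 0.151 z 0.0554 13550
[533. 284.] ctr [ 472.5 -296.9] size [59.6 98.2] long-axis yaw -0.041 z 0.0552 8885
[-0.85428219 -1.01656371 -0.02890805]
```

View pics/w1.png

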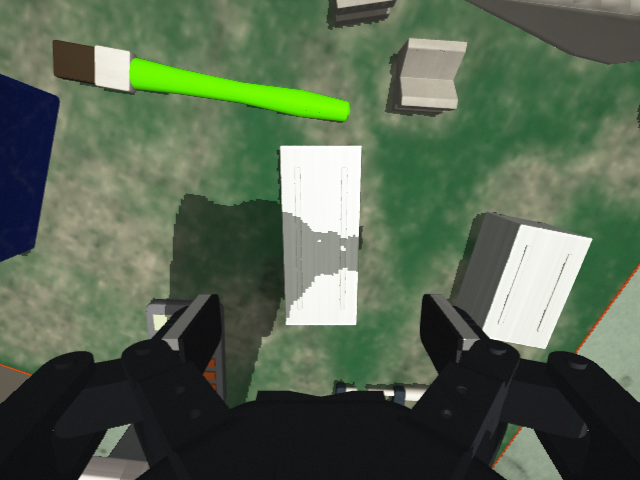

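The wrist view shows the long box at about (320,235), squarely between the open fingers, with nothing in the way at mid-length. Next I grip and lift gently.

```bash
python3 - <<'E'
from h import *
env.movel([.4863,-.1228,.012],.12)
f0=current_contact_force()
fingers.grip(.045)
print(current_time_s(),current_grip_width(),current_grip_force(),f0,current_contact_force())
a=current_ee_pos();env.movel([a[0],a[1],a[2]+.02],.03);env.sleep(.3)
print("hold",current_contact_force(),current_torque())
env.movel([a[0],a[1],a[2]+.10],.08);env.sleep(.3)
print(a,current_time_s(),current_ee_pos(),current_eef_rot(),current_contact_force(),current_torque(),current_grip_width())
E
```

```text
3.9333 0.057613307271833274 64.10740613937378 [ 0.32578651 -0.27779967  0.91296687] [-0.97797445 -0.49462182  6.30872516]
hold [-0.26430166 -0.39400876 -6.06616489] [-0.02936308  0.00911949  0.02247885]
[ 0.48670163 -0.12294058  0.01266574] 6.525 [ 0.4865734  -0.12290067  0.11238074] [-3.14138417e+00  4.76119805e-04  1.50052570e-01] [-0.04994556 -0.12950094 -6.04823414] [-0.01793625  0.00912369  0.00566003] 0.05742473664567571
```

```bash
python3 - <<'E'
from h import *
env.movel([.517,.223,.112],.12,rot=[np.pi,0,1.344]);
env.movel([.517,.223,.092],.06);env.sleep(.4)
w=[]
for i in range(5): w.append(current_contact_force()[2]);env.sleep(.03)
print(current_time_s(),current_ee_pos(),current_eef_rot(),np.round(w,2),current_qpos().round(2) if hasattr(current_qpos(),'round') else current_qpos())
p,d=snapshot("scene");cv2.imwrite("pics/s2.png",p)
E
```

```text
10.6167 [0.51701277 0.22299006 0.09204909] [ 3.14150450e+00 -4.62164123e-05  1.34399318e+00] [-4.95 -6.08 -6.08 -5.89 -5.54] [-0.08  0.57 -0.6   1.84  0.41  0.86 -1.11]
```

View pics/s2.png

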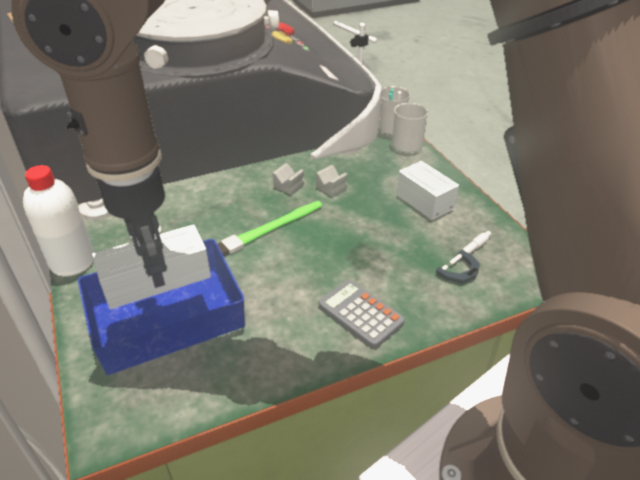

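The box hangs level and lengthwise over the tray, at about (155,265), with the bottle clear of it. Next I shake it in bouts and weigh it after each.

```bash
cat >>h.py <<'E'
C=np.array([.517,.223,.092]);AX=np.array([np.cos(1.344),np.sin(1.344),0])
def weigh(n=16):
    env.sleep(.3);w=[]
    for i in range(n): w.append(current_contact_force()[2]);env.sleep(.03)
    return np.mean(w),np.std(w)/n**.5
def shake(n,v=.29,h=.0235):
    t=current_time_s()
    for i in range(n):
        env.movel(C+h*AX,v);env.movel(C-h*AX,v)
    t=(current_time_s()-t)/n;env.movel(C,.1);return t
E
python3 - <<'E'
from h import *
print(weigh())
print("period",shake(4),weigh(),current_time_s())
print("period",shake(4),weigh(),current_time_s(),current_ee_pos(),current_eef_rot(),current_grip_width())
E
```

```text
(np.float64(-5.6362063273214495), np.float64(0.10442188392412184))
period 0.6020750000000001 (np.float64(-3.2400440635353904), np.float64(0.08670293268221918)) 15.125
period 0.6020750000000001 (np.float64(-3.11563468898527), np.float64(0.14342556235000603)) 18.75 [0.51700737 0.22297574 0.09199495] [-3.14157439e+00 -1.29060297e-05  1.34389385e+00] 0.05769822338958049
```

The weight fell by about 2.5 N, which matches both rings. I'll run one faster bout to confirm it has stopped dropping, then look.

```bash
python3 - <<'E'
from h import *
print("period",shake(4,.4),weigh(),current_time_s())
env.movel([.517,.223,.115],.1)
a,_=snapshot("top");b,_=snapshot("scene")
cv2.imwrite("pics/c3.png",np.hstack([cv2.resize(a[140:300,80:280],(400,320)),cv2.resize(b[200:380,60:260],(400,320))]))
E
```

```text
period 0.5291750000000004 (np.float64(-3.1444146657155825), np.float64(0.11902347085869164)) 22.0833
```

View pics/c3.png

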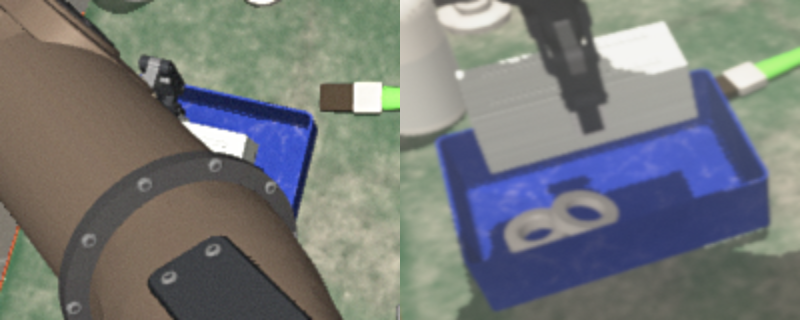

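Both rings lie in the tray, at (535,225) and (585,208) of the right-hand crop. I'll take the box back.

```bash
python3 - <<'E'
from h import *
env.movel([.4865,-.1229,.112],.14,rot=[np.pi,0,.15])
env.movel([.4865,-.1229,.022],.08)
f0=np.mean([current_contact_force()[2] for _ in range(6)])
for z in np.arange(.018,.0105,-.001):
    env.movel([.4865,-.1229,z],.02);f=np.mean([current_contact_force()[2] for _ in range(4)])
    if f-f0>3: break
print(z,f0,f,current_contact_force())
fingers.grip(.085);env.movel([.4865,-.1229,.17],.12)
p,d=snapshot("wrist");P=wcloud(d);zz=P[...,2];rect(P,(zz>.047)&(zz<.066)&(d>0))
env.movep([.35,-.3,.3],[np.pi,0,.15])
a,_=snapshot("top");b,d=snapshot("scene");P=cloud("scene",d);zz=P[...,2];print("scene");rect(P,(zz>.05)&(zz<.063)&(P[...,0]>.3)&(P[...,0]<.6)&(abs(P[...,1]+.12)<.13))
cv2.imwrite("pics/c4.png",np.hstack([cv2.resize(a,(400,300)),cv2.resize(b,(400,300))]));print(current_time_s())
E
```

```text
0.011999999999999993 -3.505409529403064 7.585613874826792 [-2.85483645  1.22179525  7.58561387]
[533.  32.] ctr [ 648.3 -252.3] size [124.5  10. ] long-axis yaw 1.4 z 0.0572 2147
[  9. 149.] ctr [496.1 119.7] size [ 17.1 144.6] long-axis yaw -0.124 z 0.0543 2418
[321. 230.] ctr [ 486.  -123.5] size [141.8  58.2] long-axis yaw 0.151 z 0.0554 12712
[526. 280.] ctr [ 472.4 -296.9] size [59.7 98.2] long-axis yaw -0.046 z 0.0551 8334
scene
[353. 212.] ctr [ 485.4 -121.6] size [145.4  62.8] long-axis yaw 0.162 z 0.0569 1956
31.3417
```

View pics/c4.png

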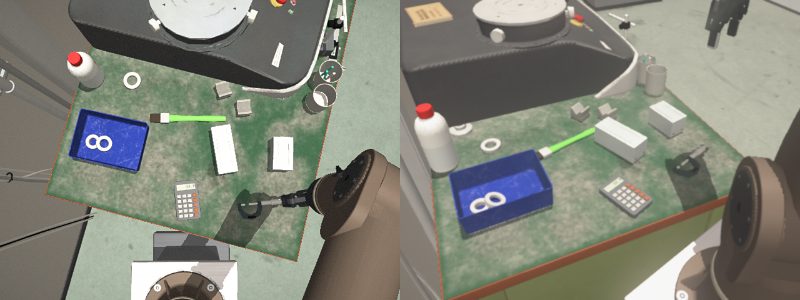

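The box stands at (222,150) in the left half of the picture, back where it was. Both rings are in the tray at (98,142), and the arm is clear.

```bash
python3 -c "
from cell import *
print(env.close_job())"
```

```text
the job is handed in; nothing more can be done
None
```

Both rings are in the blue tray, the empty long box is back mouth down within about 1 mm of where it stood, I didn't see the tray move, and I handed the job in at about 31 s.

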